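Fan check: pull the fan knob, log it on the counter, push the knob home

TASK

Do the daily fan check: pull the fan switch's round knob out until it clicks and stays out, and let it go. With the fan running, press the button on the front of the loose tally counter all the way down while the counter's back is braced square against the fixed steel stop, and leave the counter standing there; then push the fan knob fully home. Leave the lamp switch with the T-shaped handle as it is, and do not disturb the goods lying about.

Things in the scene. Friction and masses are not known exactly. Their poses are not given: they have to be found in the camera images.
- fan_knob (a joint): travel of the fan switch's round knob in m: 0 = pushed fully home (start), 0.020 = pulled out to its detent. It moves level, straight out of the front of its box, and has a click spring: about 7 N breaks it away from either end, less further on; past half-way (0.010) it snaps to the nearer end and stays there
- fan_grip (a point): centre of the fan knob's round black head (40 mm diameter at its widest, 26 mm long along its axis, its front face 14 mm ahead of this point; 58 mm above the bench); moves with the knob. Its x axis points level into the box, so the knob is pulled along -x; y is level across. Behind the head is a 14 mm shank; with the knob home, 26 mm of it stands between the head and the box front (20 mm clear of the collar)
- fan_box: fixed grey metal switch box of the fan, 85 deep x 100 wide x 96 mm high, on a 105 x 116 x 8 mm foot plate; origin at the centre of its underside, front (with the knob) towards its -x, 42.5 mm from the origin
- lamp_knob (a joint): travel of the lamp switch's T-shaped handle in m, 0 = home; must stay there
- lamp_grip (a point): centre of the lamp switch's black T-shaped handle (level bar 62 wide x 20 x 18 mm), on a box like the fan's; must be left alone
- counter: loose grey tally counter, about 0.3 kg, case 80 deep x 110 wide x 46 mm high with a black window on top; origin at the centre of its underside; its back is the flat face 40 mm along its +x, its front (40 mm along -x) carries the button
- counter_center (a point): centre of the counter's case, 24 mm above its underside
- counter_button (a joint): travel of the counter's button in m: 0 = out, 0.006 = fully down; it springs back and takes 5 N to be fully down, which slides the counter along the bench unless its back is against the stop
- counter_button_top (a point): middle of the outer face of the counter's round steel button (28 mm diameter), 22 mm ahead of the case front and 10 mm ahead of its black collar (44 mm diameter, 12 mm deep); 26 mm above the bench, on the middle of the case's front; it is pressed level, towards the counter's back
- stop: fixed steel angle on the bench: upright plate 150 wide x 42 high x 8 mm thick; origin at the bench under the middle of its front face; x axis points level from the front face to the rear, away from the counter
- tin_mid (a point): centre of a round lidded tin, 70 diameter x 36 mm high, loose: leave it
- shaker_mid (a point): centre of a white cocoa shaker, 61 diameter x 97 mm high, loose: leave it
- carton_low_mid (a point): centre of a small cream card carton, 65 x 93 x 43 mm, loose: leave it
- carton_dark_mid (a point): centre of a dark card carton, 71 x 113 x 51 mm, loose: leave it
- tape_mid (a point): centre of a roll of tape, 94 diameter x 48 mm high, loose: leave it
- scoop_mid (a point): centre of a steel scoop, 180 x 54 x 35 mm, loose: leave it

How it is judged:
By the outcome, as a careful person would: the job done as asked, in the order asked, and still so for the second after the job is handed in, with the robot touching nothing.
It also fails if it takes over 72 s, if anything falls off the work surface, if the arm or the gripper's body presses on something with over 40 N, if the wrist force passes 120 N, or if a joint passes its speed limit or range.

ROBOT

A 6-joint arm with a two-finger parallel gripper is mounted at the origin on a cart in front of the work surface, level with it; the furniture and walls round the work are solid. World frame = base frame: x ahead of the robot, y to its left, z up, the work surface at z = 0. Lengths are in m, angles in rad, forces in N, time in s.
With the tool pointing down it reaches from about 0.35 to 0.975 m from the base axis. Payload 4.9 kg.
Tool frame: the origin (TCP) lies on the centre line of the jaws, within the pads' length; the fingertips stand manip.tcp_to_tips ahead of it and the grasp point (between the pads) is the TCP (manip.tcp_to_tips is the distance from the TCP to the fingertips, in m); y points along the fingers, z is the direction in which the jaws open and shut, and the axes are right-handed (so a half turn about y gives the same grasp; the last joint's range is limited). The gripper opens to 85 mm and grips with 20 to 120 N. Pads are 22 mm wide; open, the fingers measure 114 mm over their backs; the gripper's body (76 mm by 85 mm) begins 54 mm behind the grasp point. The pads swing forward as they close: fully open they stand 13 mm farther back than shut.
Start: joints at [1.012, 0.053, 1.613, -0, 1.476, -0.119], TCP at [0.266, 0.566, 0.229] pointing down, gripper open.
Joint ranges: [-3.01, 3.01], [-1.01, 2.22], [0.06, 2.58], [-1.02, 4.17], [0.09, 2.62], [-3.14, 3.14]. Speed limits (rad/s): [2.57, 2.57, 3.14, 3.14, 3.14, 3.14].

INTERFACE

Orientations are given as a unit quaternion [w, x, y, z].
In Python, from plant import manip gives the robot as it stands.
- The arm moves only by the tool apply_moves, never from a script. Its argument "moves" is a list of rows, each a list of 7 numbers: the gripper's target within -1 to 1 (shut at 1, half-way at 0, fully open at -1), then the shift along the tool's x, y, z in mm, then the turn, a rotation vector about the tool's x, y, z in degrees. A call has 1 to 20 rows; each row shifts and turns the commanded pose from where the row before left it, along the tool's axes as they then stand; what a row does not reach is not made up. A row lasts 1/10 s, in which the tool goes at most 50 mm and 8.59 degrees, less where a joint would pass 70% of its speed; a pose out of reach is approached as far as the arm can. A call with a gripper value outside its range is refused whole. The fingers move at their own pace and stop on an object; the grip force is fixed at half the most. Time passes only in rows, so rows that do not move let the fingers close. It gives the time, the measured TCP pose, the force and the opening at its end, in the units of the state.
- manip.state(): the state, without advancing time (a new reading comes with each control period).
- manip.grab_frame(name): name is "scene" or "side" or "wrist"; returns the picture (420x560x3 uint8, blue, green, red); there is no depth.
- manip.calibration(name): a dict with "mtx" (3x3 intrinsics, pixels), "distortion" ([k1, k2, p1, p2, k3] as OpenCV has them; the pictures are not rectified), "T" (4x4, takes a point from camera to world coordinates); the wrist camera has in their place "T_tool_cam" (4x4, takes a point from camera to tool coordinates, whose origin is the TCP and whose axes are the tool frame's). Camera axes: x right, y down, z forward; pixel columns grow to the right and rows downward; lengths in m; the calibration is good to about 2 mm. A picture is of the moment at which its call begins: read the wrist's pose just before it. calibration takes no time and is no camera call.
- manip.job_done(): hands the job in, once; it reports no verdict.
The state is a dict: "time": time; "joint_pos": joint angles; "joint_vel": joint speeds; "joint_efforts": joint torques, N m; "tool_pos": TCP position; "tool_rot": TCP orientation; "contact_force": force on the tool from outside, world axes, zero at the start; "ft_torque": the same for the moment, N m; "gripper_width": opening from 0.0 (shut) to 1.0 (fully open).
Only numpy, scipy, OpenCV 4.12 (cv2) and the standard library are available. Lean on these libraries where they do the work, as an engineer would, in place of code of your own. Each camera call takes 0.05 s, during which the arm holds its last target. There are 200 camera calls.

## Working session

There is one attempt and no reset: what is moved stays moved. The work goes in short steps, Python scripts to look and compute and a tool call to move; the robot and the scene stay as the last step left them, time stands still between calls to the robot, and variables do not carry over. Pictures are saved under pics/ and viewed, about 8 in all and at most 12, crops included, and the job is handed in when it is done.

Besides the shell and the picture viewer there is one more tool, called after "Emit:" in YAML: its name, and indented under it one key for each argument. apply_moves: Moves the arm, as the interface text tells. Its arguments: {"type":"object","properties":{"moves":{"type":"array","items":{"type":"array","items":{"type":"number"}}}},"required":["moves"]}

```bash
mkdir -p pics
python3 - <<'E'
from plant import manip
import cv2,numpy as np
s=manip.state();print(s,manip.tcp_to_tips)
for n in("scene","side"):
    f=manip.grab_frame(n);cv2.imwrite(f"pics/{n}0.png",f);c=manip.calibration(n);print(n,c)
print(manip.calibration("wrist"))
E
```

```text
{'time': 0.0, 'joint_pos': array([ 1.01199617e+00,  5.33324646e-02,  1.61432763e+00,  2.29747103e-06,
        1.47595489e+00, -1.19040015e-01]), 'joint_vel': array([ 0.00079463,  0.0003981 , -0.00021254, -0.00010996, -0.000681  ,
       -0.0007428 ]), 'joint_efforts': array([ 7.10676904e-04, -3.93671143e+01, -3.70179892e+01, -1.11467423e-04,
        7.09979635e-03, -4.05093635e-05]), 'tool_pos': array([0.26576236, 0.56498634, 0.22795803]), 'tool_rot': array([-0.68940777,  0.6907559 , -0.15446736,  0.15399041]), 'contact_force': array([ 0.21601379, -0.52525151,  0.08869584]), 'ft_torque': array([-0.01131956,  0.04175917,  0.02304915]), 'gripper_width': 1.0016669126293871} 0.019
scene {'mtx': array([[503.57591621,   0.        , 272.43715008],
       [  0.        , 503.57591621, 211.03666137],
       [  0.        ,   0.        ,   1.        ]]), 'distortion': array([-0.01066295,  0.        ,  0.        ,  0.        ,  0.        ]), 'T': array([[ 0.91005786, -0.1753197 ,  0.37557649, -0.06635945],
       [-0.41431147, -0.41071634,  0.81219338, -1.25907202],
       [ 0.0118619 , -0.894748
[... 502 characters left out ...]
  , -0.45110693,  0.87091057],
       [ 0.        ,  0.        ,  0.        ,  1.        ]])}
{'mtx': array([[352.53829639,   0.        , 274.80608281],
       [  0.        , 352.53829639, 206.5478774 ],
       [  0.        ,   0.        ,   1.        ]]), 'distortion': array([-0.07643549,  0.        ,  0.        ,  0.        ,  0.        ]), 'T_tool_cam': array([[ 3.75697581e-04,  9.61588970e-01,  2.74493189e-01,
        -6.87178730e-02],
       [-1.41980425e-04, -2.74493155e-01,  9.61589043e-01,
        -1.43795480e-01],
       [ 9.99999919e-01, -4.00239337e-04,  3.34003960e-05,
        -7.69278574e-04],
       [ 0.00000000e+00,  0.00000000e+00,  0.00000000e+00,
         1.00000000e+00]])}
```

View pics/scene0.png

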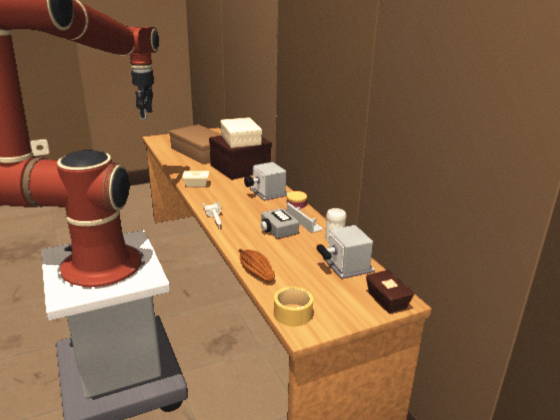

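View pics/side0.png

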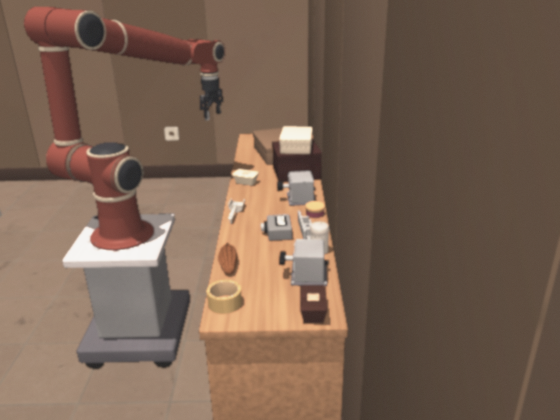

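Run:
```python
from plant import manip
import cv2,numpy as np
a=cv2.imread("pics/scene0.png")[140:290,190:390];b=cv2.imread("pics/side0.png")[160:290,215:345]
a=cv2.resize(a,None,fx=4,fy=4,interpolation=cv2.INTER_CUBIC);b=cv2.resize(b,None,fx=4.6,fy=4.6,interpolation=cv2.INTER_CUBIC)
cv2.imwrite("pics/a.png",a);cv2.imwrite("pics/b.png",b)
# rough: rays on planes
def ray(n,uv,z):
    c=manip.calibration(n);p=cv2.undistortPoints(np.array([[uv]],float),c["mtx"],c["distortion"])[0,0]
    d=c["T"][:3,:3]@[*p,1];o=c["T"][:3,3];return (o+d*(z-o[2])/d[2]).round(3)
for n,uv,z,l in [("scene",(250,182),.058,"knobA"),("side",(281,185),.058,"knobA"),("scene",(323,252),.058,"knobB"),("side",(283,258),.058,"knobB"),("scene",(266,226),.026,"btn"),("side",(264,228),.026,"btn"),("scene",(282,214),.047,"window"),("side",(281,221),.047,"window")]:print(l,ray(n,uv,z))
```

```text
knobA [0.545 0.253 0.058]
knobA [0.546 0.263 0.058]
knobB [ 0.545 -0.263  0.058]
knobB [ 0.549 -0.268  0.058]
btn [ 0.488 -0.014  0.026]
btn [ 0.487 -0.021  0.026]
window [0.551 0.003 0.047]
window [ 0.544 -0.013  0.047]
```

View pics/a.png

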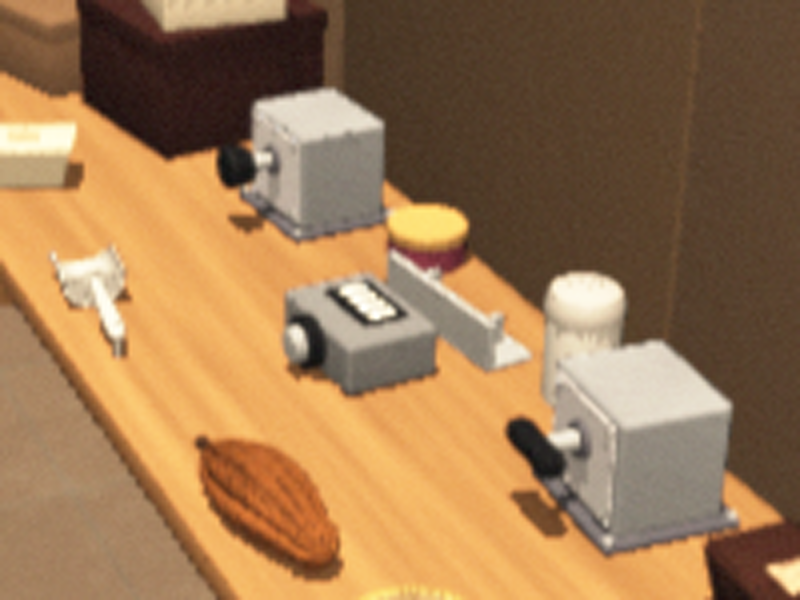

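View pics/b.png

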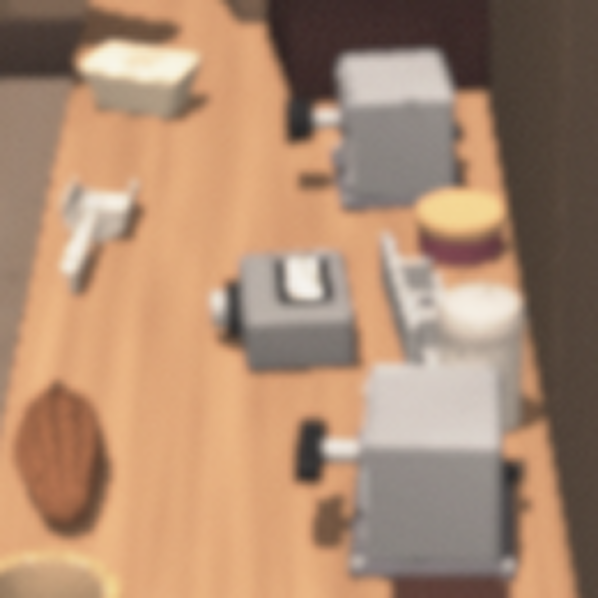

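```bash
cat > h.py <<'E'
from plant import manip
import cv2,numpy as np
from scipy.spatial.transform import Rotation as R
def pose():
    s=manip.state();return R.from_quat(s["tool_rot"],scalar_first=True).as_matrix(),s["tool_pos"],s
def cam(n):
    c=manip.calibration(n)
    if n!="wrist":return c,c["T"]
    r,p,_=pose();T=np.eye(4);T[:3,:3]=r;T[:3,3]=p
    return c,T@c["T_tool_cam"]
def ray(n,uv,z,T=None):
    c,T0=cam(n);T=T0 if T is None else T
    p=cv2.undistortPoints(np.array(uv,float).reshape(-1,1,2),c["mtx"],c["distortion"])[:,0]
    d=np.c_[p,np.ones(len(p))]@T[:3,:3].T;o=T[:3,3];return o+d*((z-o[2])/d[:,2])[:,None]
def delta(target,Rt=None):
    "shift in tool mm, and rotvec deg"
    r,p,_=pose();print("shift mm",(r.T@(np.array(target)-p)*1e3).round(1),"rot deg",None if Rt is None else np.degrees(R.from_matrix(r.T@Rt).as_rotvec()).round(2))
def down(yaw):
    "tool y down, tool x level at yaw from world x"
    x=np.array([np.cos(yaw),np.sin(yaw),0]);y=np.array([0,0,-1.]);return np.c_[x,y,np.cross(x,y)]
E
python3 - <<'E'
from h import *
r,p,s=pose();print(r.round(3),p)
delta([.40,.12,.30],down(0))
E
```

```text
[[ 0.905 -0.001  0.426]
 [-0.426 -0.002  0.905]
 [-0.    -1.    -0.002]] [0.26580615 0.56503284 0.22805248]
shift mm [ 310.9  -71.4 -345.7] rot deg [  0.1  -25.2   -0.04]
```

Emit:
apply_moves:
  moves:
    - [-1,31,-7,-34.5,0,0,0]
    - [-1,31,-7,-34.5,0,0,0]
    - [-1,31,-7,-34.5,0,0,0]
    - [-1,31,-7,-34.5,0,0,0]
    - [-1,31,-7,-34.5,0,0,0]
    - [-1,31,-7,-34.5,0,0,0]
    - [-1,31,-7,-34.5,0,0,0]
    - [-1,31,-7,-34.5,0,0,0]
    - [-1,31,-7,-34.5,0,0,0]
    - [-1,31,-7,-34.5,0,0,0]
    - [-1,0,0,0,0,-8.4,0]
    - [-1,0,0,0,0,-8.4,0]
    - [-1,0,0,0,0,-8.4,0]
    - [-1,0,0,0,0,0,0]
    - [-1,0,0,0,0,0,0]

```text
time: 1.6
tool_pos: [0.3995, 0.1214, 0.2989]
tool_rot: [-0.707, 0.707, -0.001, 0.001]
contact_force: [-0.4, 0.7, -0.7]
gripper_width: 0.999
```

Run:
```python
from h import *
r,p,s=pose();print(r.round(3),p)
np.save("T1.npy",cam("wrist")[1]);cv2.imwrite("pics/w1.png",manip.grab_frame("wrist"))
```

```text
[[ 1.    -0.001  0.003]
 [-0.003 -0.     1.   ]
 [-0.001 -1.    -0.   ]] [0.3995258  0.12136128 0.29885428]
```

View pics/w1.png

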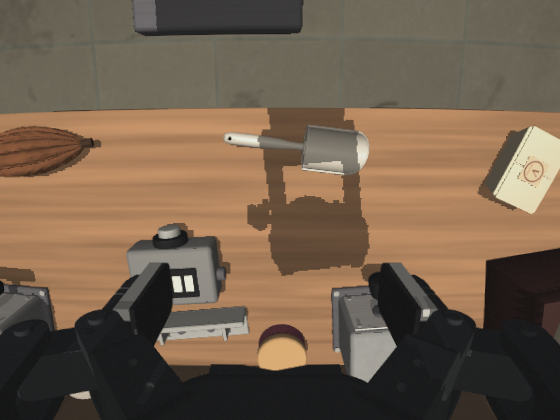

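Emit:
apply_moves:
  moves:
    - [-1,-5,0,45,0,0,0]
    - [-1,0,0,45,0,0,0]
    - [-1,0,0,43,0,0,0]
    - [-1,0,0,0,0,0,0]
    - [-1,0,0,0,0,0,0]

```text
time: 2.15
tool_pos: [0.3943, 0.2551, 0.2988]
tool_rot: [-0.707, 0.707, 0.0, -0.001]
contact_force: [0.3, 0.0, -0.1]
gripper_width: 1.0
```

Run:
```python
from h import *
r,p,s=pose();print(p)
np.save("T2.npy",cam("wrist")[1]);f=manip.grab_frame("wrist");cv2.imwrite("pics/w2.png",f)
a=cv2.imread("pics/w1.png")[215:350,110:260]
cv2.imwrite("pics/w12.png",np.hstack([cv2.resize(f[220:400,200:400],(440,396),interpolation=2),cv2.resize(a,(330,297),interpolation=2)[:,:].copy() if 0 else cv2.copyMakeBorder(cv2.resize(a,(360,324),interpolation=2),0,72,0,0,0)]))
```

```text
[0.39426038 0.25505847 0.29884196]
```

View pics/w12.png

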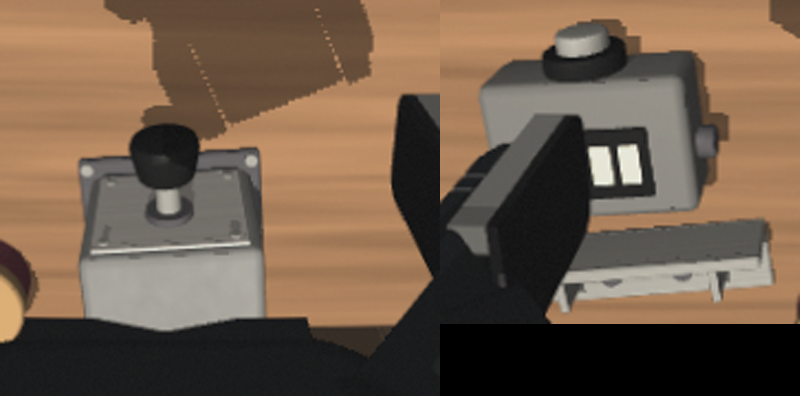

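Run:
```python
from h import *
T=np.load("T2.npy")
def q(l,pts,z,s=2.2,o=(200,220)):
    pts=np.array(pts)/s+o;P=ray("wrist",pts,z,T);print(l,P.round(4).tolist());
    if len(P)==2:d=P[1]-P[0];print("   len",np.hypot(*d[:2]).round(4),"yaw",np.degrees(np.arctan2(-d[0],d[1])).round(2))
q("foot front",[(80,160),(260,150)],.008)
q("box top front",[(90,252),(250,243)],.104);q("box top front .096",[(90,252),(250,243)],.096)
q("box top sides",[(81,255),(264,246)],.096)
q("head mid",[(165,155)],.058);q("head top mid",[(165,155)],.078);q("head width",[(131,145),(199,145)],.058)
q("shank",[(168,200)],.065)
T=np.load("T1.npy")
k=2.4;o=(110,215)
q("case front top",[(485,86),(692,57)],.047,k,o) if 0 else q("case front top",[(45,86),(252,57)],.047,k,o)
q("case right top",[(252,57),(262,207)],.047,k,o)
q("btn",[(142,40)],.026,k,o)
q("stop front top",[(147,238),(326,222)],.042,k,o)
```

```text
foot front [[0.5732, 0.2005, 0.008], [0.566, 0.3137, 0.008]]
   len 0.1134 yaw 3.65
box top front [[0.5718, 0.2157, 0.104], [0.5662, 0.2975, 0.104]]
   len 0.082 yaw 3.88
box top front .096 [[0.5776, 0.2148, 0.096], [0.5719, 0.2985, 0.096]]
   len 0.084 yaw 3.88
box top sides [[0.5795, 0.21, 0.096], [0.5738, 0.306, 0.096]]
   len 0.0961 yaw 3.39
head mid [[0.5414, 0.2541, 0.058]]
head top mid [[0.5302, 0.2541, 0.078]]
head width [[0.5352, 0.2353, 0.058], [0.5351, 0.2729, 0.058]]
   len 0.0376 yaw 0.08
shank [[0.5657, 0.2558, 0.065]]
case front top [[0.4992, -0.0597, 0.047], [0.4832, 0.0481, 0.047]]
   len 0.1089 yaw 8.46
case right top [[0.4832, 0.0481, 0.047], [0.5684, 0.0488, 0.047]]
   len 0.0852 yaw -89.53
btn [[0.4818, -0.0136, 0.026]]
stop front top [[0.5913, -0.0166, 0.042], [0.5806, 0.0821, 0.042]]
   len 0.0992 yaw 6.21
```

Run:
```python
from h import *
y=np.radians(3.6);delta([.535,.2545,.12],down(y));delta([.535,.2545,.061],down(y))
```

```text
shift mm [140.6 178.9   0.4] rot deg [ 0.04 -3.61 -0.03]
shift mm [140.6 237.9   0.4] rot deg [ 0.04 -3.61 -0.03]
```

Emit:
apply_moves:
  moves:
    - [-1,28,36,0,0,0,0]
    - [-1,28,36,0,0,0,0]
    - [-1,28,36,0,0,0,0]
    - [-1,28,36,0,0,0,0]
    - [-1,28,36,0,0,-3.6,0]
    - [-1,0,0,0,0,0,0]
    - [-1,0,0,0,0,0,0]

```text
time: 2.9
tool_pos: [0.5344, 0.2527, 0.118]
tool_rot: [-0.706, 0.707, 0.02, -0.022]
contact_force: [1.1, 0.6, 0.5]
gripper_width: 0.999
```

Run:
```python
from h import *
f=manip.grab_frame("wrist");cv2.imwrite("pics/w3.png",f)
r,p,s=pose();print(p,r.round(3))
y=np.radians(3.6);delta([.535,.2545,.061],down(y))
# project expected head centre/front
c,T=cam("wrist");
for P in [(.538,.2545,.058),(.5251,.2537,.058),(.577,.257,.058)]:
    print(cv2.projectPoints(np.array([P]),*(lambda W:(cv2.Rodrigues(W[:3,:3])[0],W[:3,3]))(np.linalg.inv(T)),c["mtx"],c["distortion"])[0].ravel())
```

```text
[0.53514023 0.25348619 0.12027859] [[ 0.998  0.001 -0.06 ]
 [ 0.06   0.     0.998]
 [ 0.001 -1.     0.   ]]
shift mm [-0.1 59.3  1. ] rot deg [-0.01 -0.14  0.05]
[277.88359514 227.09506754]
[277.89483386 207.00774227]
[277.96831507 283.76410747]
```

View pics/w3.png

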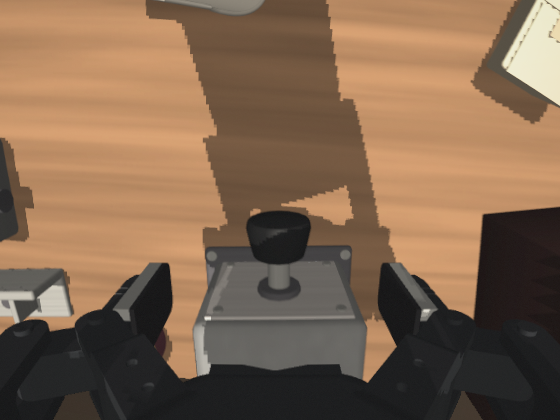

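Run:
```python
from h import *
for uv,z in [((278,212),.038),((278,228),.058),((278,243),.078),((278,262),.072),((279,288),.058),((206,250),.008),((350,247),.008),((195,325),.096),((364,322),.096),((247,228),.058),((311,228),.058)]:print(uv,z,ray("wrist",uv,z).round(4))
```

```text
(278, 212) 0.038 [[0.5343 0.2545 0.038 ]]
(278, 228) 0.058 [[0.5386 0.2546 0.058 ]]
(278, 243) 0.078 [[0.5405 0.2546 0.078 ]]
(278, 262) 0.072 [[0.555  0.2555 0.072 ]]
(279, 288) 0.058 [[0.5801 0.2579 0.058 ]]
(206, 250) 0.008 [[0.5779 0.2008 0.008 ]]
(350, 247) 0.008 [[0.5686 0.3135 0.008 ]]
(195, 325) 0.096 [[0.5852 0.2109 0.096 ]]
(364, 322) 0.096 [[0.5776 0.3046 0.096 ]]
(247, 228) 0.058 [[0.5397 0.2355 0.058 ]]
(311, 228) 0.058 [[0.5374 0.275  0.058 ]]
```

Emit:
apply_moves:
  moves:
    - [-1,6,10,1,0,-0.6,0]
    - [-1,0,25,0,0,0,0]
    - [-1,0,24,0,0,0,0]
    - [-1,0,0,0,0,0,0]
    - [1,0,0,0,0,0,0]
    - [1,0,0,0,0,0,0]
    - [1,0,0,0,0,0,0]
    - [1,0,0,0,0,0,0]
    - [1,0,0,0,0,0,0]
    - [1,0,0,0,0,0,0]
    - [1,0,0,0,0,0,0]
    - [1,0,0,0,0,0,0]

```text
time: 4.15
tool_pos: [0.5424, 0.2555, 0.066]
tool_rot: [-0.706, 0.707, 0.027, -0.025]
contact_force: [-9.2, -6.8, 21.9]
gripper_width: 0.311
```

Emit:
apply_moves:
  moves:
    - [1,0,0,0,0,0,0]
    - [1,0,0,0,0,0,0]

```text
time: 4.35
tool_pos: [0.5424, 0.2555, 0.066]
tool_rot: [-0.706, 0.707, 0.027, -0.025]
contact_force: [-8.9, -6.6, 22.5]
gripper_width: 0.31
```

Run:
```python
from h import *
f=manip.grab_frame("wrist");print(pose()[2]);cv2.imwrite("pics/w4.png",cv2.resize(f[150:420,140:420],None,fx=2,fy=2))
```

```text
{'time': 4.4, 'joint_pos': array([ 0.31697233,  0.14569796,  1.79976977, -0.00204045,  1.19417533,
       -1.32666672]), 'joint_vel': array([-8.07398575e-04,  4.33448995e-04, -1.97107760e-03, -1.11438227e-05,
       -1.73251479e-03,  1.93132567e-04]), 'joint_efforts': array([ 1.20858919e+00, -2.80411988e+01, -2.75668126e+01,  8.04933719e-01,
       -3.09856564e+00, -1.12637394e-02]), 'tool_pos': array([0.54241932, 0.25545907, 0.06601904]), 'tool_rot': array([-0.70617348,  0.70708151,  0.02686072, -0.02516441]), 'contact_force': array([-9.25709576, -6.84275277, 22.57999726]), 'ft_torque': array([-1.09939045,  1.6827175 , -0.04096162]), 'gripper_width': 0.31449557158640384}
```

View pics/w4.png

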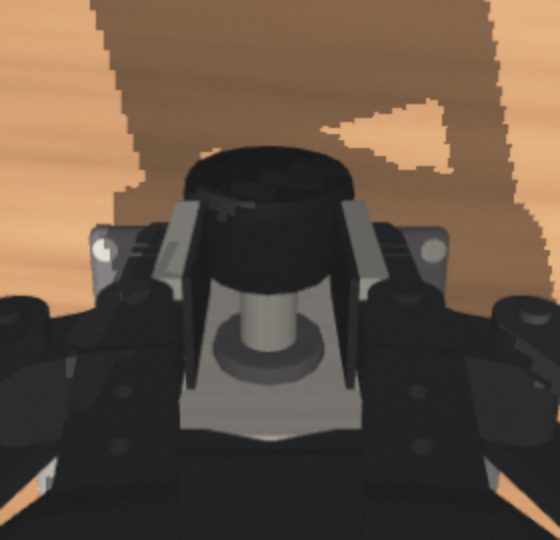

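Emit:
apply_moves:
  moves:
    - [1,0,-4,0,0,0,0]
    - [1,-3,0,0,0,0,0]
    - [1,-3,0,0,0,0,0]
    - [1,-3,0,0,0,0,0]
    - [1,-3,0,0,0,0,0]
    - [1,-3,0,0,0,0,0]
    - [1,-3,0,0,0,0,0]
    - [1,-3,0,0,0,0,0]
    - [1,0,0,0,0,0,0]
    - [1,0,0,0,0,0,0]

```text
time: 5.4
tool_pos: [0.5266, 0.2565, 0.0747]
tool_rot: [0.708, -0.705, -0.031, 0.021]
contact_force: [-3.8, -0.4, 28.3]
gripper_width: -0.001
```

Emit:
apply_moves:
  moves:
    - [1,0,-20,0,0,0,0]
    - [1,0,-30,0,0,0,0]
    - [-1,0,-20,0,0,0,0]
    - [-1,0,0,0,0,0,0]
    - [-1,0,0,0,0,0,0]
    - [-1,0,0,0,0,0,0]
    - [-1,0,0,0,0,0,0]
    - [-1,0,0,0,0,0,0]

```text
time: 6.2
tool_pos: [0.5189, 0.2539, 0.1327]
tool_rot: [-0.706, 0.707, 0.025, -0.027]
contact_force: [-0.1, 0.5, 0.5]
gripper_width: 0.99
```

Run:
```python
from h import *
f=manip.grab_frame("wrist");r,p,s=pose();print(p,r.round(3),s["contact_force"]);np.save("T5.npy",cam("wrist")[1]);cv2.imwrite("pics/w5.png",f[150:420,100:460].repeat(2,0).repeat(2,1))
```

```text
[0.51912901 0.25400641 0.13305866] [[ 0.997 -0.002 -0.073]
 [ 0.073 -0.001  0.997]
 [-0.002 -1.    -0.   ]] [0.45774064 0.51156811 0.92427741]
```

View pics/w5.png

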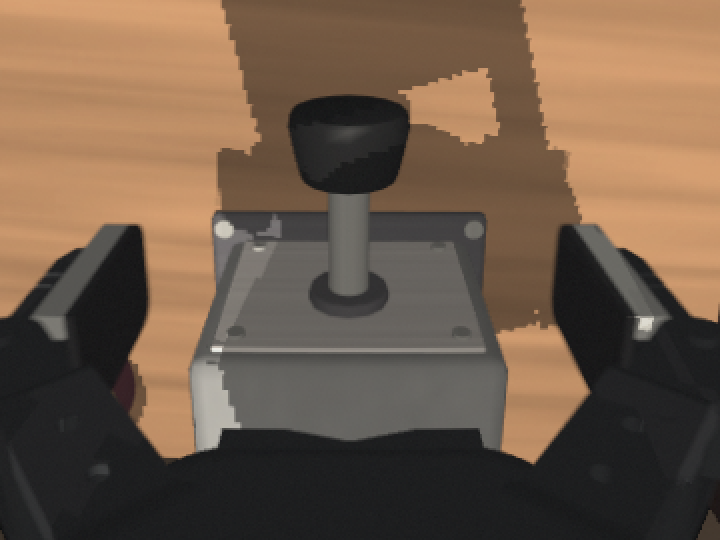

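Run:
```python
from h import *
for uv,z in [((275,150+48),.038),((275,150+56),.058),((275,150+64),.078),((275,150+95),.072),((275,150+146),.058)]:print(uv,z,ray("wrist",uv,z).round(4))
```

```text
(275, 198) 0.038 [[0.5118 0.2525 0.038 ]]
(275, 206) 0.058 [[0.512  0.2525 0.058 ]]
(275, 214) 0.078 [[0.5113 0.2524 0.078 ]]
(275, 245) 0.072 [[0.5333 0.2541 0.072 ]]
(275, 296) 0.058 [[0.5772 0.2573 0.058 ]]
```

Emit:
apply_moves:
  moves:
    - [-1,0,-45,0,0,0,0]
    - [-1,0,-45,0,0,0,0]
    - [-1,-20,-35,-20,0,0,0]
    - [-1,-23,0,-44,0,0,0]
    - [-1,-23,0,-45,0,0,0]
    - [-1,-23,0,-45,0,0,0]
    - [-1,-23,0,-45,0,0,0]
    - [-1,-25,-40,-43,0,0,0]
    - [-1,0,0,0,0,-2,0]
    - [-1,0,0,0,0,0,0]
    - [-1,0,0,0,0,0,0]

```text
time: 7.35
tool_pos: [0.406, 0.0141, 0.2899]
tool_rot: [0.706, -0.706, -0.038, 0.038]
contact_force: [0.6, 0.3, -0.7]
gripper_width: 0.999
```

Run:
```python
from h import *
f=manip.grab_frame("wrist");r,p,s=pose();print(p,r.round(3),s["contact_force"]);np.save("T6.npy",cam("wrist")[1]);cv2.imwrite("pics/w6.png",f[200:400,150:400].repeat(3,0).repeat(3,1))
```

```text
[0.40592883 0.01443139 0.28959752] [[ 0.994 -0.002 -0.108]
 [ 0.108  0.     0.994]
 [-0.002 -1.     0.001]] [ 0.32701635  1.20938634 -0.0282737 ]
```

View pics/w6.png

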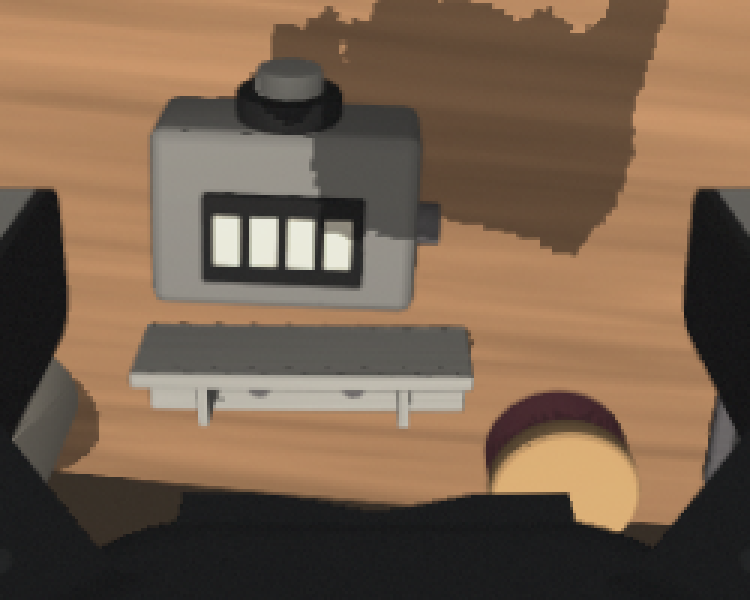

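Run:
```python
from h import *
T=np.load("T6.npy")
def q(l,pts,z):
    P=ray("wrist",np.array(pts)/3+[150,200],z,T);print(l,P.round(4).tolist())
    if len(P)==2:
        d=P[1]-P[0];print("   mid",P.mean(0).round(4),"len",np.hypot(*d[:2]).round(4),"yaw",np.degrees(np.arctan2(-d[0],d[1])).round(2))
q("stop base",[(150,323),(468,327)],0);q("stop top",[(131,375),(472,377)],.042)
q("case front",[(155,131),(418,135)],.047);q("case back",[(155,298),(412,309)],.047)
q("left",[(153,140),(155,290)],.047);q("right",[(420,140),(412,300)],.047)
q("btn",[(289,72)],.026);q("btn edges",[(254,82),(325,82)],.026);q("tin",[(565,480)],.036);q("pod",[(438,223)],.02)
```

```text
stop base [[0.618, -0.0694, 0.0], [0.6036, 0.0789, 0.0]]
   mid [0.6108 0.0047 0.    ] len 0.149 yaw 5.56
stop top [[0.6176, -0.0693, 0.042], [0.6021, 0.0769, 0.042]]
   mid [0.6099 0.0038 0.042 ] len 0.147 yaw 6.05
case front [[0.501, -0.0631, 0.047], [0.4914, 0.0398, 0.047]]
   mid [ 0.4962 -0.0116  0.047 ] len 0.1034 yaw 5.35
case back [[0.5755, -0.0597, 0.047], [0.5687, 0.0467, 0.047]]
   mid [ 0.5721 -0.0065  0.047 ] len 0.1066 yaw 3.64
left [[0.5049, -0.0637, 0.047], [0.5717, -0.0599, 0.047]]
   mid [ 0.5383 -0.0618  0.047 ] len 0.0669 yaw -86.7
right [[0.4934, 0.0409, 0.047], [0.5645, 0.0462, 0.047]]
   mid [0.5289 0.0435 0.047 ] len 0.0713 yaw -85.72
btn [[0.4781, -0.0137, 0.026]]
btn edges [[0.4839, -0.0276, 0.026], [0.4808, 0.0012, 0.026]]
   mid [ 0.4824 -0.0132  0.026 ] len 0.029 yaw 6.24
tin [[0.6565, 0.1278, 0.036]]
pod [[0.5417, 0.0557, 0.02]]
```

Run:
```python
from h import *
delta([.455,-.0157,.034],down(np.radians(5.8)))
print(ray("wrist",(np.array([[225,140],[370,150]])),.02,np.load("T1.npy")))
```

```text
shift mm [ 45.9 255.5 -35.4] rot deg [-0.03  0.42 -0.09]
[[0.3684888  0.06114088 0.02      ]
 [0.38063874 0.2345834  0.02      ]]
```

Emit:
apply_moves:
  moves:
    - [-0.5,23,30,-18,0,0.4,0]
    - [-0.5,23,40,-18,0,0,0]
    - [-0.5,0,45,0,0,0,0]
    - [-0.5,0,45,0,0,0,0]
    - [-0.5,0,40,0,0,0,0]
    - [-0.5,0,30,0,0,0,0]
    - [-0.5,0,25,0,0,0,0]
    - [-0.5,0,0,0,0,0,0]
    - [-0.5,0,0,0,0,0,0]

```text
time: 8.3
tool_pos: [0.4552, -0.0162, 0.035]
tool_rot: [0.706, -0.706, -0.035, 0.037]
contact_force: [1.1, 0.4, 0.3]
gripper_width: 0.748
```

Run:
```python
from h import *
f=manip.grab_frame("wrist");r,p,s=pose();print(p,r.round(3),s["contact_force"],s["gripper_width"]);cv2.imwrite("pics/w7.png",f)
```

```text
[ 0.45638876 -0.0166176   0.03636968] [[ 0.995  0.001 -0.102]
 [ 0.102 -0.     0.995]
 [ 0.001 -1.    -0.   ]] [-0.00942154 -0.24967971  1.11870255] 0.7471856434710735
```

View pics/w7.png

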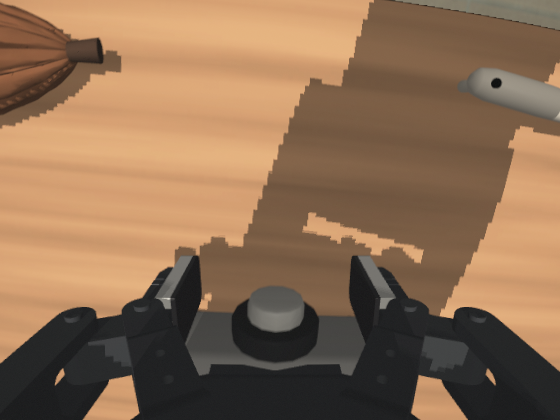

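Emit:
apply_moves:
  moves:
    - [-0.5,5,0,0,0,0,0]
    - [-0.5,5,0,0,0,0,0]
    - [-0.5,5,0,0,0,0,0]
    - [-0.5,5,0,0,0,0,0]
    - [-0.5,5,0,0,0,0,0]
    - [-0.5,5,0,0,0,0,0]
    - [-0.5,5,0,0,0,0,0]
    - [-0.5,0,0,0,0,0,0]

```text
time: 9.15
tool_pos: [0.4908, -0.0136, 0.0355]
tool_rot: [-0.706, 0.706, 0.036, -0.036]
contact_force: [-0.6, -0.4, 1.0]
gripper_width: 0.75
```

Emit:
apply_moves:
  moves:
    - [-0.5,5,0,0,0,0,0]
    - [-0.5,5,0,0,0,0,0]
    - [-0.5,4,0,0,0,0,0]
    - [-0.5,0,0,0,0,0,0]

```text
time: 9.55
tool_pos: [0.5051, -0.0119, 0.0355]
tool_rot: [0.706, -0.706, -0.036, 0.035]
contact_force: [0.0, -0.4, 0.9]
gripper_width: 0.746
```

Emit:
apply_moves:
  moves:
    - [-0.5,3,0,0,0,0,0]
    - [-0.5,3,0,0,0,0,0]
    - [-0.5,3,0,0,0,0,0]
    - [-0.5,0,0,0,0,0,0]

```text
time: 9.95
tool_pos: [0.5139, -0.0111, 0.0356]
tool_rot: [0.706, -0.706, -0.036, 0.035]
contact_force: [-1.5, -0.7, 0.4]
gripper_width: 0.748
```

Emit:
apply_moves:
  moves:
    - [-0.5,2,0,0,0,0,0]
    - [-0.5,2,0,0,0,0,0]
    - [-0.5,0,0,0,0,0,0]

```text
time: 10.25
tool_pos: [0.5177, -0.0107, 0.0356]
tool_rot: [0.706, -0.706, -0.036, 0.036]
contact_force: [-1.1, 0.2, 1.0]
gripper_width: 0.745
```

Emit:
apply_moves:
  moves:
    - [-0.5,2,0,0,0,0,0]
    - [-0.5,0,0,0,0,0,0]
    - [-0.5,0,0,0,0,0,0]

```text
time: 10.55
tool_pos: [0.5195, -0.0105, 0.0356]
tool_rot: [-0.706, 0.706, 0.036, -0.036]
contact_force: [-1.6, -0.3, 0.8]
gripper_width: 0.753
```

Emit:
apply_moves:
  moves:
    - [-0.5,2,0,0,0,0,0]
    - [-0.5,0,0,0,0,0,0]
    - [-0.5,0,0,0,0,0,0]

```text
time: 10.85
tool_pos: [0.5206, -0.0103, 0.0354]
tool_rot: [0.706, -0.706, -0.035, 0.037]
contact_force: [-5.8, 0.2, 3.0]
gripper_width: 0.75
```

Emit:
apply_moves:
  moves:
    - [-0.5,2,0,0,0,0,0]
    - [-0.5,0,0,0,0,0,0]
    - [-0.5,0,0,0,0,0,0]

```text
time: 11.15
tool_pos: [0.5208, -0.0103, 0.0353]
tool_rot: [0.706, -0.706, -0.033, 0.038]
contact_force: [-11.8, -0.8, 8.7]
gripper_width: 0.749
```

Emit:
apply_moves:
  moves:
    - [-0.5,2,0,0,0,0,0]
    - [-0.5,0,0,0,0,0,0]
    - [-0.5,0,0,0,0,0,0]

```text
time: 11.45
tool_pos: [0.521, -0.0102, 0.0351]
tool_rot: [-0.706, 0.706, 0.032, -0.04]
contact_force: [-19.1, -1.7, 13.3]
gripper_width: 0.749
```

Emit:
apply_moves:
  moves:
    - [-0.5,-6,0,0,0,0,0]
    - [-0.5,-10,0,0,0,0,0]
    - [-0.5,-15,0,0,0,0,0]
    - [-0.5,-15,0,0,0,0,0]
    - [-0.5,-5,0,0,0,0,0]
    - [1,0,0,0,0,0,0]
    - [1,0,0,0,0,0,0]
    - [1,0,0,0,0,0,0]
    - [1,0,0,0,0,0,0]
    - [1,0,0,0,0,0,0]
    - [1,0,0,0,0,0,0]
    - [1,0,0,0,0,0,0]

```text
time: 12.65
tool_pos: [0.4746, -0.0151, 0.0355]
tool_rot: [0.706, -0.706, -0.036, 0.036]
contact_force: [0.2, 0.0, -0.1]
gripper_width: -0.0
```

Run:
```python
from h import *
f=manip.grab_frame("wrist");r,p,s=pose();print(p,r.round(3),s["contact_force"],s["gripper_width"]);np.save("T8.npy",cam("wrist")[1]);cv2.imwrite("pics/w8.png",f)
# grey button: bright unsaturated blob near centre
h=cv2.cvtColor(f,cv2.COLOR_BGR2HSV);m=((h[...,1]<50)&(h[...,2]>85)&(h[...,2]<230)).astype(np.uint8)
n,l,st,c=cv2.connectedComponentsWithStats(m)
for i in range(1,n):
    if st[i,4]>150:print(st[i],c[i].round(1))
```

```text
[ 0.47455965 -0.01507857  0.03550483] [[ 0.995 -0.    -0.101]
 [ 0.101  0.     0.995]
 [-0.    -1.     0.   ]] [ 0.32448274  0.5877297  -0.11942389] 0.00021787015864034264
[ 463   20   97   56 3076] [517.1  45.2]
[256 250  15  50 524] [264.1 271.7]
[280 250  14  50 530] [285.5 271.9]
[ 61 397  24  23 388] [ 72.1 408.9]
[465 398  25  22 408] [476.7 409. ]
```

Emit:
apply_moves:
  moves:
    - [1,6,0,0,0,0,0]
    - [1,6,0,0,0,0,0]
    - [1,6,0,0,0,0,0]
    - [1,3,0,0,0,0,0]
    - [1,0,0,0,0,0,0]

```text
time: 13.2
tool_pos: [0.496, -0.013, 0.0356]
tool_rot: [-0.706, 0.706, 0.036, -0.036]
contact_force: [-0.7, -0.2, -0.8]
gripper_width: -0.001
```

Emit:
apply_moves:
  moves:
    - [1,2,0,0,0,0,0]
    - [1,2,0,0,0,0,0]
    - [1,0,0,0,0,0,0]

```text
time: 13.5
tool_pos: [0.499, -0.0125, 0.0353]
tool_rot: [0.706, -0.706, -0.035, 0.036]
contact_force: [-2.0, 0.1, 0.4]
gripper_width: -0.004
```

Emit:
apply_moves:
  moves:
    - [1,2,0,0,0,0,0]
    - [1,2,0,0,0,0,0]
    - [1,0,0,0,0,0,0]

```text
time: 13.8
tool_pos: [0.5028, -0.0121, 0.0352]
tool_rot: [0.706, -0.706, -0.035, 0.036]
contact_force: [-4.1, -0.9, 1.2]
gripper_width: 0.0
```

Emit:
apply_moves:
  moves:
    - [1,2,0,0,0,0,0]
    - [1,0,0,0,0,0,0]
    - [1,0,0,0,0,0,0]

```text
time: 14.1
tool_pos: [0.5049, -0.0119, 0.0352]
tool_rot: [0.706, -0.706, -0.035, 0.036]
contact_force: [-4.7, 0.2, 1.4]
gripper_width: -0.0
```

Emit:
apply_moves:
  moves:
    - [1,2,0,0,0,0,0]
    - [1,0,0,0,0,0,0]
    - [1,0,0,0,0,0,0]

```text
time: 14.4
tool_pos: [0.5055, -0.0118, 0.0349]
tool_rot: [0.706, -0.706, -0.034, 0.038]
contact_force: [-8.6, -1.5, 4.1]
gripper_width: 0.002
```

Emit:
apply_moves:
  moves:
    - [1,2,0,0,0,0,0]
    - [1,0,0,0,0,0,0]
    - [1,0,0,0,0,0,0]

```text
time: 14.7
tool_pos: [0.5058, -0.0117, 0.0347]
tool_rot: [0.706, -0.706, -0.033, 0.039]
contact_force: [-15.3, -3.3, 8.1]
gripper_width: -0.002
```

Emit:
apply_moves:
  moves:
    - [1,1,0,0,0,0,0]
    - [1,0,0,0,0,0,0]
    - [1,0,0,0,0,0,0]
    - [1,0,0,0,0,0,0]

```text
time: 15.1
tool_pos: [0.506, -0.0117, 0.0346]
tool_rot: [-0.706, 0.706, 0.032, -0.04]
contact_force: [-18.1, -2.8, 10.2]
gripper_width: -0.001
```

Emit:
apply_moves:
  moves:
    - [1,-5,0,0,0,0,0]
    - [1,-5,0,0,0,0,0]
    - [1,-15,0,0,0,0,0]
    - [1,-20,0,0,0,0,0]
    - [1,0,-40,0,0,0,0]
    - [1,0,-45,0,0,0,0]
    - [1,-20,-40,0,0,0,0]
    - [1,-30,-40,0,0,0,0]
    - [1,-10,-40,0,0,0,0]
    - [-1,0,-40,0,0,0,0]
    - [-1,0,0,0,0,0,0]
    - [-1,0,0,0,0,0,0]
    - [-1,0,0,0,0,0,0]
    - [-1,0,0,0,0,0,0]

```text
time: 16.5
tool_pos: [0.4055, -0.0219, 0.2788]
tool_rot: [0.707, -0.706, -0.035, 0.037]
contact_force: [0.1, -0.3, -0.2]
gripper_width: 0.844
```

Run:
```python
from h import *
f=manip.grab_frame("wrist");r,p,s=pose();print(p,s["contact_force"],s["gripper_width"]);np.save("T9.npy",cam("wrist")[1]);cv2.imwrite("pics/w9.png",f)
cv2.imwrite("pics/w9c.png",f[190:390,150:400].repeat(3,0).repeat(3,1))
delta([.46,.2515,.062],down(np.radians(4.2)))
```

```text
[ 0.40551846 -0.0218948   0.27880939] [ 0.45440885  0.16593753 -0.19890233] 0.9281986176290968
shift mm [ 82.4 216.9 266.3] rot deg [-0.05  1.61 -0.13]
```

View pics/w9c.png

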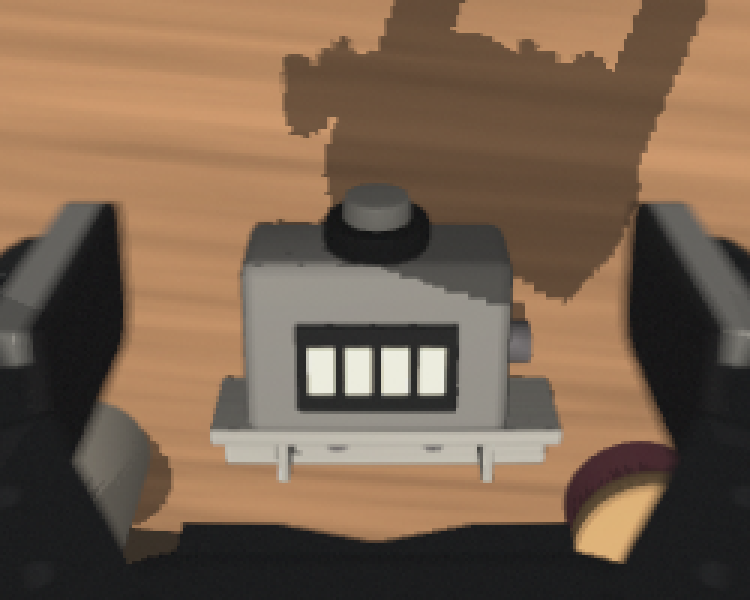

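Emit:
apply_moves:
  moves:
    - [1,0,0,44,0,0,0]
    - [1,10,0,45,0,0,0]
    - [1,12,0,45,0,0,0]
    - [1,20,0,44,0,0,0]
    - [1,20,0,44,0,0,0]
    - [1,20,0,44,0,0,0]
    - [1,0,40,0,0,1.6,0]
    - [1,0,45,0,0,0,0]
    - [1,0,45,0,0,0,0]
    - [1,0,45,0,0,0,0]
    - [1,0,42,0,0,0,0]
    - [1,0,0,0,0,0,0]
    - [1,0,0,0,0,0,0]

```text
time: 17.85
tool_pos: [0.4599, 0.2507, 0.0629]
tool_rot: [-0.706, 0.707, 0.025, -0.027]
contact_force: [0.2, 0.3, -0.2]
gripper_width: -0.003
```

Emit:
apply_moves:
  moves:
    - [1,7,0,0,0,0,0]
    - [1,7,0,0,0,0,0]
    - [1,7,0,0,0,0,0]
    - [1,7,0,0,0,0,0]
    - [1,5,0,0,0,0,0]
    - [1,0,0,0,0,0,0]

```text
time: 18.45
tool_pos: [0.4944, 0.2533, 0.0639]
tool_rot: [0.707, -0.707, -0.026, 0.026]
contact_force: [0.6, -0.2, -0.9]
gripper_width: 0.001
```

Not touching yet; advancing in small steps.

Emit:
apply_moves:
  moves:
    - [1,3,0,0,0,0,0]
    - [1,3,0,0,0,0,0]
    - [1,3,0,0,0,0,0]
    - [1,0,0,0,0,0,0]

```text
time: 18.85
tool_pos: [0.5014, 0.2538, 0.0632]
tool_rot: [-0.706, 0.707, 0.025, -0.027]
contact_force: [-5.0, -0.2, 2.4]
gripper_width: 0.001
```

Emit:
apply_moves:
  moves:
    - [1,3,0,0,0,0,0]
    - [1,3,0,0,0,0,0]
    - [1,3,0,0,0,0,0]
    - [1,0,0,0,0,0,0]

```text
time: 19.25
tool_pos: [0.5125, 0.2547, 0.0639]
tool_rot: [0.707, -0.707, -0.027, 0.025]
contact_force: [0.1, 0.4, 1.1]
gripper_width: 0.002
```

Emit:
apply_moves:
  moves:
    - [1,2,0,0,0,0,0]
    - [1,2,0,0,0,0,0]
    - [1,0,0,0,0,0,0]

```text
time: 19.55
tool_pos: [0.5159, 0.2549, 0.0637]
tool_rot: [0.707, -0.707, -0.026, 0.026]
contact_force: [-0.2, -0.1, 0.2]
gripper_width: 0.002
```

Emit:
apply_moves:
  moves:
    - [1,2,0,0,0,0,0]
    - [1,2,0,0,0,0,0]
    - [1,2,0,0,0,0,0]
    - [1,0,0,0,0,0,0]
    - [1,0,0,0,0,0,0]

```text
time: 20.05
tool_pos: [0.5187, 0.2551, 0.0633]
tool_rot: [-0.706, 0.707, 0.023, -0.029]
contact_force: [-9.9, -1.5, 7.0]
gripper_width: -0.002
```

Emit:
apply_moves:
  moves:
    - [1,1,0,0,0,0,0]
    - [1,1,0,0,0,0,0]
    - [1,0,0,0,0,0,0]
    - [1,0,0,0,0,0,0]

```text
time: 20.45
tool_pos: [0.5188, 0.2552, 0.0632]
tool_rot: [-0.706, 0.707, 0.022, -0.03]
contact_force: [-16.6, -2.3, 11.7]
gripper_width: -0.001
```

Emit:
apply_moves:
  moves:
    - [1,-7,0,0,0,0,0]
    - [1,-20,0,0,0,0,0]
    - [1,-25,0,0,0,0,0]
    - [1,0,-40,0,0,0,0]
    - [1,-10,-45,0,0,0,0]
    - [1,-20,-40,0,0,0,0]
    - [1,-20,-40,0,0,0,0]
    - [1,0,-45,0,0,0,0]
    - [1,0,-20,0,0,0,0]
    - [1,0,0,0,0,0,0]
    - [1,0,0,0,0,0,0]

```text
time: 21.55
tool_pos: [0.4218, 0.248, 0.2932]
tool_rot: [0.707, -0.707, -0.026, 0.026]
contact_force: [-0.1, 0.2, -0.2]
gripper_width: 0.002
```

Run:
```python
from h import *
r,p,s=pose();print(p,s["contact_force"],s["gripper_width"])
for n in("scene","side"):
    f=manip.grab_frame(n);cv2.imwrite(f"pics/{n}1.png",f);g=cv2.imread(f"pics/{n}0.png")
    m=(cv2.medianBlur(cv2.absdiff(f,g).max(2),3)>40).astype(np.uint8)
    nn,l,st,c=cv2.connectedComponentsWithStats(cv2.dilate(m,np.ones((3,3))))
    print(n,[(st[i].tolist()) for i in range(1,nn) if st[i,4]>15])
    b=(255*(f.max(2)<45)).astype(np.uint8);b0=(255*(g.max(2)<45)).astype(np.uint8)
    x,y={"scene":(243,172),"side":(273,175)}[n]
    for k in(b0,b):print("dark knob centroid",np.argwhere(k[y:y+20,x:x+17]).mean(0).round(1),(k[y:y+20,x:x+17]>0).sum())
```

```text
[0.42177947 0.24798221 0.29322661] [-0.137405    0.2478957  -0.20678586] 0.0016897276430948474
scene [[0, 0, 233, 119, 7491], [199, 51, 27, 71, 1265], [0, 68, 67, 141, 4403], [22, 118, 5, 5, 23], [25, 130, 4, 6, 23], [74, 162, 57, 62, 2154], [162, 164, 29, 22, 372], [189, 184, 68, 34, 1089], [260, 206, 47, 35, 928], [298, 223, 11, 11, 97], [132, 237, 22, 23, 237], [40, 246, 33, 21, 500], [110, 264, 21, 9, 147], [69, 341, 5, 7, 31]]
dark knob centroid [6.7 4.6] 86
dark knob centroid [6.7 4.7] 95
side [[17, 6, 157, 56, 4221], [169, 33, 40, 18, 315], [233, 33, 8, 5, 36], [239, 38, 17, 21, 275], [214, 41, 11, 19, 160], [98, 52, 24, 10, 157], [129, 59, 5, 4, 20], [200, 61, 4, 5, 18], [233, 61, 20, 12, 137], [66, 67, 43, 73, 1238], [212, 66, 6, 7, 37], [199, 73, 25, 45, 782], [232, 77, 23, 50, 671], [48, 139, 26, 18, 307], [72, 145, 21, 19, 265], [79, 155, 63, 46, 1413], [231, 160, 24, 11, 208], [71, 165, 20, 11, 168], [229, 174, 5, 6, 27], [223, 186, 66, 25, 849], [286, 213, 18, 28, 322], [85, 214, 16, 17, 202], [260, 215, 25, 27, 490], [155, 219, 16, 19, 187], [121, 237, 16, 7, 88]]
dark knob centroid [13.   6.5] 2
dark knob centroid [10.3  6.5] 12
```

```bash
python3 -c "
from plant import manip
print(manip.job_done())"
```

```text
the job is handed in; nothing more can be done
None
```

The fan check is done and handed in at about 21.6 s; no verdict was reported.

- **Fan on:** I pulled the fan knob out. The grip slid off its tapered head at the end of the pull, pressing up on the tool with about 28 N. The next picture showed the knob still out, about 22 mm from where it started by my measurement.
- **Counter:** I pushed the counter's case front with both fingers until it met the stop, reaching 19 N. I then pressed the button until it stopped moving, at 18 N. A close-up after backing off showed the counter flush and square against the stop.
- **Fan off:** I pushed the knob home with the shut fingers. It snapped over and then held firm at 17 N, about 20 mm further in than where I first touched it.

**Last checks:**
- In the scene camera the fan knob was back at its starting pixels, to within 0.1 px. The side camera had too few dark pixels on the knob to confirm this.
- Comparing the before and after pictures, I saw no change at the lamp handle or the tin, shaker, cartons and tape.
- There were changes near the scoop and the cream carton. I put those down to the arm's moving shadow, since the gripper went near neither, but I did not look at them again.
- The gripper was about 0.29 m above the bench and touching nothing, with the force reading near zero.

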